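# Clamp a board coupon to the set force

## Robot

A 6-joint arm with a two-finger parallel gripper is mounted at the origin on the work surface. World frame = base frame: x ahead of the robot, y to its left, z up, the work surface at z = 0. Lengths are in m, angles in rad, forces in N, time in s.
With the tool pointing down it reaches from about 0.25 to 0.8 m from the base axis. Payload 8.5 kg.
Tool frame: the origin (TCP) lies midway between the tips of the shut fingers; the grasp point (between the pads) lies 19 mm behind it; z points along the fingers, y is the line along which they close (so a half turn about z gives the same grasp; the last joint's range is limited). The gripper opens to 85 mm and grips with 20 to 120 N. Pads are 22 mm wide; open, the fingers measure 114 mm over their backs; the gripper's body (76 mm by 85 mm) begins 54 mm behind the grasp point. The pads swing forward as they close: fully open they stand 13 mm farther back than shut.
Start: joints at [-1.105, 0.238, -0.013, 1.319, 0, 1.571], TCP at [0.236, -0.469, 0.207] pointing down, gripper open.
Joint ranges: [-2.66, 2.66], [-1.03, 1.9], [-1.14, 1.46], [-1.82, 2.27], [-1.45, 1.34], [-3.14, 3.14]. Speed limits (rad/s): [2.22, 2.22, 2.79, 3.14, 3.14, 3.14].

## Interface

Orientations are given as a rotation vector (axis times angle).
In Python, from bench import env gives the robot as it stands. The module is installed in compiled form; this text tells all that it offers.
- The arm moves only by the shell command python3 -m handwheel 'ROWS' [FORCE]. ROWS is JSON, a list of rows, each an object of numbers: "grip": the opening, from 0 (shut) to 1 (fully open); "dx", "dy", "dz": the shift along the tool's x, y, z each as a share of 100 mm, from -1 to 1; "yaw": the turn about the tool's z as a share of 45 degrees, from -1 to 1. In form: [{"grip": .., "dx": .., "dy": .., "dz": .., "yaw": ..}, ...]. A call has 1 to 20 rows; each row is the pose to reach, as a shift and turn from the pose commanded when the call began, along the tool's axes at that moment; what a row does not reach only later rows make up. A row lasts 1/10 s, in which the tool goes at most 50 mm and 8.59 degrees, less where a joint would pass 70% of its speed; a pose out of reach is approached as far as the arm can. A call with a number of a shift or a turn outside -1 to 1 is refused whole. A call with a gripper value outside its range is refused whole. The fingers move at their own pace and stop on an object; FORCE is the grip in N (left out, the last holds). Time passes only in rows, so rows that repeat a pose let the fingers close. It gives the time, the measured TCP pose, the force, the opening and the grip force at its end, in the units of the state.
- env.observe(): the state, without advancing time (a new reading comes with each control period).
- env.camera(name): name is "scene" or "top" or "wrist"; returns the picture (420x560x3 uint8, red, green, blue); there is no depth.
- env.camera_info(name): a dict with "fx", "fy", "cx", "cy" (pixels), "dist" ([k1, k2, p1, p2, k3] as OpenCV has them; the pictures are not rectified), "rvec" (rotation vector, rad) and "tvec" (3), from world to camera coordinates, as OpenCV has them. Camera axes: x right, y down, z forward; pixel columns grow to the right and rows downward; lengths in m; the calibration is good to about 2 mm. A picture is of the moment at which its call begins: read the wrist's pose just before it. camera_info takes no time and is no camera call; for the wrist camera it gives the pose at the moment of the call.
- env.finish_job(): hands the job in; it is judged then, once.
Trained networks look in the newest picture that a camera, given by its name, has taken for a name from the list of things; names that differ only in an ending like _2 or _b are one class to them, and where a whole thing is asked for, a point or a joint stands for the part that bears it (a point fixed in the world has none). Each returns a list of dicts, best first, with "conf" (0 to 1); they miss things now and then, are a little off and sometimes report something else, mostly with a low value. They report only what shows in the picture. A call takes as long as a camera call. They do not tell look-alikes from the thing itself.
- env.spot_in(target, camera): "point" ([column, row] in pixels, amid what is visible of it).
- env.outline_of(target, camera): "pixels" (420x560 bool, what is visible of it) and "point" ([column, row] in pixels, amid what is visible of it).
- env.tip_of(target, camera): "point" ([column, row] in pixels: a listed point, or the origin of a listed thing).
The state is a dict: "time_s": time; "joint_positions": joint angles; "joint_vel": joint speeds; "joint_efforts": joint torques, N m; "tool_pos": TCP position; "eef_rot": TCP orientation; "ft_force": force on the tool from outside, world axes, zero at the start; "wrist_torque": the same for the moment, N m; "grip_width": finger opening in m; "finger_force": force on a finger pad.
Only numpy, scipy, OpenCV 4.12 (cv2) and the standard library are available. Lean on these libraries where they do the work, as an engineer would, in place of code of your own. Each camera call takes 0.05 s, during which the arm holds its last target. There are 200 camera calls.

## Task

Slide the laminate coupon lengthwise into the mouth of the screw clamp until it is fully home against the stop, pushing gently, and let go of it. Then turn the clamp's knob clockwise (seen from above) until the force tab pops out of the side of the clamp's head, and stop turning there: the laminate is crushed if you tighten on. Do not pull or push the tab by hand, and leave the jar, the bottle and the mouse where they are.

Things in the scene. Friction and masses are not known exactly. Their poses are not given: they have to be found in the camera images.
- clamp: the fixed bench clamp, a grey cast C-frame. Origin on the bench, under the mouth's centre line. z is up, x points into the mouth, which opens to -x, towards the robot. Base plate 12 mm thick, x -53 to 97 mm, y -97 to 53. Column on the right: x -2 to 42, y -77 to -43, 132 mm high. From it the arm reaches over the coupon: x 2 to 38 mm, y up to +17, underside at 100 mm, top at 132 mm
- mouth (a point): middle of the front edge of the flat steel anvil that carries the coupon (clamp frame -35, 0, 45 mm: its top is 45 mm above the bench, 80 mm long up to the stop). Two side guides, 5 mm high and 47 mm apart, centred on y = 0, flare to about 57 mm at the mouth. In front of this edge the space over the base plate is free. The round pressing foot hangs at clamp x = 20 mm, 3 to 7 mm above a seated coupon
- stop (a point): middle of the lower edge of the stop: the front face of a dark steel block across the back of the anvil, 12 mm higher than the anvil (clamp frame 45, 0, 45 mm). Slide the coupon up to it gently, by feel: about 30 N spoils its end
- knob_grip (a point): centre of the clamp's black fluted round knob: 42 mm across, 30 mm high (this point is half-way up, 162 mm above the bench), axis vertical at clamp x = 20 mm. It tightens clockwise seen from above, with about 0.1 N m of friction, stays where it is left and does not rise or sink: inside it drives the ram with the foot down, 12 mm per turn (1.9 mm per rad). Takes several grasps
- tab (a joint): how far the steel force tab (22 mm wide, 14 mm high) stands out of its black-rimmed slot in the ram's head, in m: 0 to 0.0015 before, 0.014 when popped; it snaps out at once and stays out. The foot is sprung: the tab pops 0.5 to 1.6 rad of the knob after the foot touches the coupon (set differently each time), 2 to 5.4 rad from the start. Over 0.4 rad more may crush the coupon
- tab_end (a point): outer end of the force tab, on the clamp's +y side (left, seen from the mouth): at clamp x = 20 mm, y = 19 mm (33 mm when popped), 81 to 86 mm above the bench at the start, under the frame's arm. It pops out along the clamp's +y
- coupon_center (a point): centre (half-way up) of the coupon: a flat tan laminate bar with rows of small copper pads, 130 mm long (its x), 40 mm wide (y), 8 mm thick, about 80 g, lying flat on the bench. Its +x end goes in first. When home its centre is at clamp x = -20 mm, 49 mm above the bench, and its outer 50 mm hang out in front of the anvil; hold it there, across its width
- coupon: the coupon; origin at the centre of its underside
- jar: bystander: small glass jar on a black lid, 42 mm across, 46 mm high; origin at the centre of its underside
- bottle: bystander: white bottle, 60 mm across, 130 mm high; origin at the centre of its underside
- mouse: bystander: black computer mouse, 110 x 56 x 34 mm; origin at the centre of its underside
Mind the look-alikes: they are no part of the job. Of the things that look like the clamp, the middle-sized one is meant.

How it is judged:
On the way, in this order (a step that is already met when the one before it is completed fails the run):
1. the coupon lies on the anvil, between the guides, home against the stop and released, not yet clamped (x of coupon_center in the frame of clamp above -0.0225 m and z of coupon_center in the frame of clamp below 0.051 m and y of coupon_center in the frame of clamp between -0.005 and 0.005 m and angle between the x axis of coupon and the x axis of clamp, either way round below 0.1 rad and contact force between the fingers and coupon below 0.1 N and contact force between clamp and coupon below 5 N), for 0.2 s.
2. the tab has popped out with the coupon clamped (the foot's and the anvil's forces on it add up to more than 18 N) (value of joint tab above 0.009 m and contact force between clamp and coupon above 18 N), for 0.2 s.
At the end, for the whole second after the job is handed in: The coupon lies on the anvil within 5 mm of the guides' middle line, within 2.5 mm of the stop and 0.1 rad of the mouth's direction, at rest; the tab stands out over 9 mm; the clamp's forces on the coupon, foot and anvil added together, are 18 to 32 N (about 9 to 15.5 N each) (all of step 2 and contact force between clamp and coupon below 32 N and x of coupon_center in the frame of clamp above -0.0225 m and z of coupon_center in the frame of clamp below 0.051 m and y of coupon_center in the frame of clamp between -0.005 and 0.005 m and angle between the x axis of coupon and the x axis of clamp, either way round below 0.1 rad and linear speed of coupon below 0.02 m/s); the robot touches nothing.
It fails at once if the coupon is crushed in the clamp or rammed against its stop: the clamp's forces on it (foot, anvil, stop and guides added together) exceed 32 N (contact force between clamp and coupon above 32 N).
It fails at once if the robot touches the force tab (contact force between the fingers and tab above 0.3 N).
It fails at once if the jar, the bottle or the mouse is moved more than 30 mm (distance of any of jar, bottle, mouse from where it was at the start of the episode above 0.03 m).
It also fails if it takes over 72 s, if anything falls off the work surface, if the arm or the gripper's body presses on something with over 40 N, if the wrist force passes 120 N, or if a joint passes its speed limit or range.

## Working session

There is one attempt and no reset: what is moved stays moved. The work goes in short steps, Python scripts to look and compute and a shell command to move; the robot and the scene stay as the last step left them, time stands still between calls to the robot, and variables do not carry over. Pictures are saved under pics/ and viewed, at most 10 in all, crops included, and the job is handed in when it is done.

```bash
mkdir -p pics
cat > h.py <<'E'
import numpy as np, cv2
from bench import env
from scipy.spatial.transform import Rotation as R
def cam(n):
    c=env.camera_info(n); K=np.array([[c['fx'],0,c['cx']],[0,c['fy'],c['cy']],[0,0,1.]])
    return K,np.array(c['dist'],float),R.from_rotvec(c['rvec']).as_matrix(),np.array(c['tvec'],float)
def plane(n,px,z):
    K,d,Rm,t=cam(n); u=cv2.undistortPoints(np.array(px,float).reshape(-1,1,2),K,d).reshape(-1,2)
    o=-Rm.T@t; v=np.c_[u,np.ones(len(u))]@Rm
    return o+v*((z-o[2])/v[:,2])[:,None]
def proj(n,P):
    K,d,Rm,t=cam(n); return cv2.projectPoints(np.array(P,float).reshape(-1,1,3),cv2.Rodrigues(Rm)[0],t,K,d)[0].reshape(-1,2)
def tri(n1,p1,n2,p2):
    A=[];b=[]
    for n,p in((n1,p1),(n2,p2)):
        K,d,Rm,t=cam(n);u=cv2.undistortPoints(np.array(p,float).reshape(-1,1,2),K,d).reshape(2)
        o=-Rm.T@t;v=Rm.T@np.r_[u,1];v/=np.linalg.norm(v);M=np.eye(3)-np.outer(v,v);A.append(M);b.append(M@o)
    return np.linalg.solve(sum(A),sum(b))
def save(n,im,crop=None,s=1):
    if crop: im=im[crop[1]:crop[3],crop[0]:crop[2]]
    cv2.imwrite('pics/'+n,cv2.resize(im[...,::-1],None,fx=s,fy=s,interpolation=cv2.INTER_CUBIC))
E
python3 - <<'E'
from h import *
a=env.camera('scene');b=env.camera('top');save('a.png',np.vstack([a,b]),s=0.7)
for c in('scene','top'):
  for t in('clamp','coupon','jar','bottle','mouse','knob_grip','tab_end'):
    print(c,t,[(np.round(r['point']).tolist(),round(r['conf'],2)) for r in env.spot_in(t,c)])
  for t in('mouth','stop','knob_grip','coupon_center','clamp','tab_end'):
    print(c,'tip',t,[(np.round(r['point'],1).tolist(),round(r['conf'],2)) for r in env.tip_of(t,c)])
E
```

```text
scene clamp [([229.0, 202.0], 0.81), ([152.0, 240.0], 0.73), ([406.0, 236.0], 0.59)]
scene coupon [([304.0, 278.0], 0.78)]
scene jar [([227.0, 302.0], 0.81)]
scene bottle [([302.0, 385.0], 0.77)]
scene mouse [([256.0, 150.0], 0.6), ([229.0, 300.0], 0.31)]
scene knob_grip [([151.0, 210.0], 0.78), ([425.0, 192.0], 0.76)]
scene tab_end []
scene tip mouth [([430.5, 224.3], 0.92), ([250.8, 195.1], 0.89), ([172.4, 228.6], 0.72)]
scene tip stop [([399.1, 246.4], 0.92), ([146.9, 240.3], 0.47)]
scene tip knob_grip [([425.1, 190.8], 0.98), ([234.6, 166.7], 0.86), ([151.4, 211.2], 0.72), ([241.7, 211.1], 0.72)]
scene tip coupon_center [([302.4, 276.6], 0.57)]
scene tip clamp [([163.2, 244.7], 0.83), ([412.4, 246.9], 0.74), ([242.0, 213.8], 0.56)]
scene tip tab_end [([426.9, 228.8], 0.56), ([154.7, 233.6], 0.44), ([236.5, 191.9], 0.4)]
top clamp [([327.0, 125.0], 0.81), ([236.0, 297.0], 0.64), ([340.0, 193.0], 0.56), ([241.0, 213.0], 0.38)]
top coupon [([241.0, 212.0], 0.69)]
top jar [([245.0, 152.0], 0.51)]
top bottle [([158.0, 164.0], 0.97)]
top mouse [([410.0, 251.0], 0.75), ([335.0, 183.0], 0.27)]
top knob_grip [([211.0, 306.0], 0.85), ([325.0, 113.0], 0.62), ([336.0, 184.0], 0.56)]
top tab_end []
top tip mouth [([326.7, 135.4], 0.94), ([335.5, 207.6], 0.58), ([224.5, 324.3], 0.56), ([332.6, 185.9], 0.23)]
top tip stop [([218.9, 289.2], 0.76), ([330.3, 183.3], 0.61), ([321.0, 117.3], 0.41)]
top tip knob_grip [([210.8, 308.3], 0.86), ([325.4, 117.7], 0.62), ([333.2, 186.4], 0.45)]
top tip coupon_center [([243.9, 213.3], 0.79), ([406.8, 250.9], 0.54)]
top tip clamp [([330.4, 200.5], 0.93), ([321.2, 130.6], 0.6), ([231.4, 306.8], 0.55)]
top tip tab_end []
```

View pics/a.png

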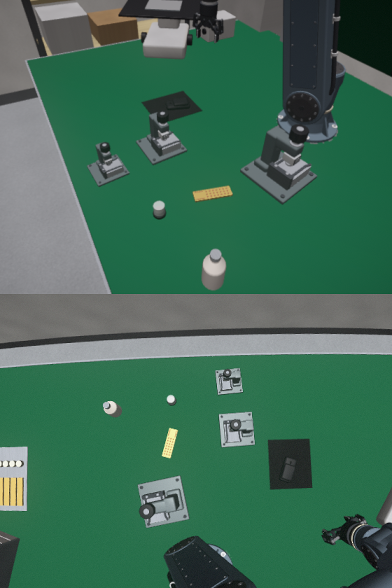

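Candidates for the clamp:
- scene (406,236) / top (236,297): the largest
- scene (229,202) / top (340,193): in the middle
- scene (152,240) / top (327,125): the smallest

I'll check the base plate size (150 mm) and confirm on a crop.

Run:
```python
from h import *
b=env.camera('top');save('b.png',b,(280,80,480,290),3.2) if 0 else save('b.png',b,(200,90,390,240),4)
for r in env.outline_of('clamp','top'):
    m=r['pixels'].astype(np.uint8);q=cv2.boxPoints(cv2.minAreaRect(cv2.findNonZero(m)));w=plane('top',q,0.012)
    print('clamp',np.round(r['point']),m.sum(),np.round(w[:,:2],3).tolist(),np.round([np.linalg.norm(w[1]-w[0]),np.linalg.norm(w[2]-w[1])],3))
for t in('coupon',):
  for r in env.outline_of(t,'top'):
    m=r['pixels'].astype(np.uint8);q=cv2.boxPoints(cv2.minAreaRect(cv2.findNonZero(m)));w=plane('top',q,0.008)
    print(t,r['conf'],np.round(q).tolist(),np.round(w[:,:2],4).tolist(),np.round(w.mean(0),4))
for n,p in dict(jar=(245,152),bottle=(158,164),mouse=(410,251)).items(): print(n,plane('top',p,0.03))
print('knob tri',tri('scene',(234.6,166.7),'top',(333.2,186.4)),'mouth',tri('scene',(250.8,195.1),'top',(335.5,207.6)))
print('knob planes',plane('scene',(234.6,166.7),.162),plane('top',(333.2,186.4),.162),plane('top',(330.4,200.5),0),plane('scene',(242,213.8),0))
```

```text
clamp [236. 299.] 4120 [[0.384, 0.307], [0.424, 0.097], [0.231, 0.06], [0.19, 0.267]] [0.213 0.197]
clamp [339. 194.] 2383 [[0.689, -0.077], [0.698, -0.233], [0.545, -0.239], [0.536, -0.085]] [0.156 0.153]
clamp [330. 120.] 1315 [[0.896, -0.069], [0.905, -0.186], [0.784, -0.193], [0.775, -0.077]] [0.117 0.121]
coupon 0.71 [[231.0, 231.0], [241.0, 192.0], [254.0, 195.0], [243.0, 234.0]] [[0.51, 0.1788], [0.6315, 0.1439], [0.6198, 0.1049], [0.4986, 0.14]] [0.565  0.1419 0.008 ]
jar [[0.75242511 0.12743141 0.03      ]]
bottle [[0.72431429 0.40316494 0.03      ]]
mouse [[ 0.43208426 -0.36783797  0.03      ]]
knob tri [ 0.61438917 -0.12659658  0.16492874] mouth [ 0.56591549 -0.14244742  0.04238594]
knob planes [[ 0.61151536 -0.12894317  0.162     ]] [[ 0.6163226 -0.1278279  0.162    ]] [[ 0.59639836 -0.13438736  0.        ]] [[ 0.59758781 -0.12486604  0.        ]]
```

View pics/b.png

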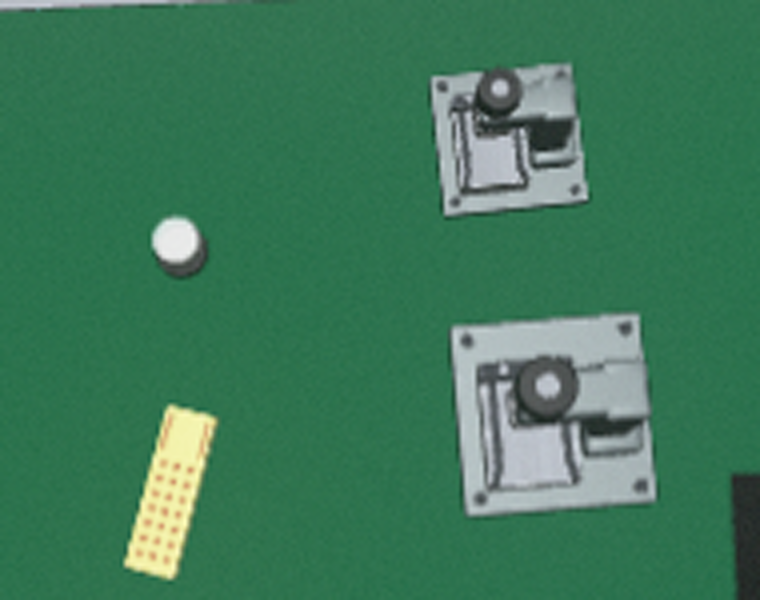

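The enlarged crop confirms the choice: the middle clamp at top (340,193) has a base plate of about 0.155 x 0.153 m, against 0.21 and 0.12 m for the others. Its mouth faces the robot. The coupon is free at top (243,213). Next I need the tool axes.

Run:
```python
from h import *
s=env.observe();Rm=R.from_rotvec(s['eef_rot']).as_matrix();print(s['tool_pos'],'\n',Rm.round(3),s['grip_width'],s['ft_force'])
d=np.array([.525,.154,.2])-s['tool_pos'];print('shift in tool',Rm.T@d)
for i in (-.28,.05): # desired tool y along coupon width
    w=np.array([-np.sin(i),np.cos(i),0]);y=Rm.T@w;print('yaw for',i,np.degrees(np.arctan2(-y[0],y[1])))
```

```text
[ 0.23577149 -0.46906166  0.2069825 ] 
 [[ 0.893  0.449 -0.   ]
 [ 0.449 -0.893  0.   ]
 [-0.    -0.    -1.   ]] 0.08557656470956831 [ 0.09699631 -0.09739201  0.17838946]
shift in tool [ 0.53825448 -0.42677968  0.00699534]
yaw for -0.28 -137.2689413883325
yaw for 0.05 -156.17654861755872
```

```bash
for i in 1 2 3; do python3 -m handwheel '[{"yaw":-1},{"yaw":-1},{"yaw":-1},{"yaw":-1},{"yaw":-1},{"yaw":-1}]' 30|tail -c 300; done
cat > g.py <<'E'
from h import *
import sys
# g.py x y z yawdeg(world heading of coupon-like axis): shift in tool units
x,y,z,a=map(float,sys.argv[1:5]);s=env.observe();Rm=R.from_rotvec(s['eef_rot']).as_matrix()
w=np.array([-np.sin(np.radians(a)),np.cos(np.radians(a)),0]);v=Rm.T@w
k=np.degrees(np.arctan2(-v[0],v[1]));k=(k+90)%180-90
print('t',round(s['time_s'],2),'pos',s['tool_pos'].round(4) if hasattr(s['tool_pos'],'round') else s['tool_pos'],'shift/100mm',(Rm.T@(np.array([x,y,z])-s['tool_pos'])*10).round(3),'yaw/45',round(k/45,3),'j6',round(s['joint_positions'][5],2),'F',np.round(s['ft_force'],1),'w',round(s['grip_width'],4))
E
python3 g.py .525 .154 .2 -16
```

```text
t 1.55 pos [ 0.2358 -0.4691  0.207 ] shift/100mm [ 5.383 -4.268  0.07 ] yaw/45 0.949 j6 1.57 F [ 0.1 -0.1  0.2] w 0.0856validation failed for argument at $[0]...
validation failed for argument at $[0]...
validation failed for argument at $[0]...
```

```bash
for i in 1 2 3; do python3 -m handwheel '[{"grip":1,"dx":0,"dy":0,"dz":0,"yaw":-1},{"grip":1,"dx":0,"dy":0,"dz":0,"yaw":-1},{"grip":1,"dx":0,"dy":0,"dz":0,"yaw":-1},{"grip":1,"dx":0,"dy":0,"dz":0,"yaw":-1},{"grip":1,"dx":0,"dy":0,"dz":0,"yaw":-1},{"grip":1,"dx":0,"dy":0,"dz":0,"yaw":-1}]' 30|tail -c 300; done; 
python3 g.py .525 .154 .2 -16
```

```text
time_s: 2.15
tool_pos: [0.2358, -0.469, 0.207]
eef_rot: [-2.542, -1.847, -0.0]
ft_force: [-0.3, -0.6, 0.5]
grip_width: 0.0853
finger_force: 0.0
time_s: 2.75
tool_pos: [0.2358, -0.469, 0.207]
eef_rot: [-1.641, -2.679, -0.0]
ft_force: [-0.2, -0.5, 0.1]
grip_width: 0.0855
finger_force: 0.0
time_s: 3.35
tool_pos: [0.2358, -0.469, 0.207]
eef_rot: [-0.491, -3.103, -0.0]
ft_force: [-0.2, 0.1, 0.6]
grip_width: 0.0855
finger_force: 0.0
t 3.35 pos [ 0.2358 -0.469   0.207 ] shift/100mm [-0.825  6.819  0.07 ] yaw/45 -0.044 j6 -0.79 F [-0.2  0.1  0.6] w 0.0855
```

```bash
for i in 1 2 3 4 5 6 7; do python3 -m handwheel '[{"grip":1,"dx":-0.12,"dy":0.97,"dz":0.01,"yaw":0},{"grip":1,"dx":-0.12,"dy":0.97,"dz":0.01,"yaw":0},{"grip":1,"dx":-0.12,"dy":0.97,"dz":0.01,"yaw":0}]' >/dev/null; done; 
python3 g.py .525 .154 .2 -16
python3 - <<'E'
from h import *
a=env.camera('wrist');save('c.png',a)
for r in env.outline_of('coupon','wrist')[:2]:
    m=r['pixels'].astype(np.uint8);q=cv2.boxPoints(cv2.minAreaRect(cv2.findNonZero(m)));w=plane('wrist',q,0.008)
    print(r['conf'],np.round(q).tolist(),np.round(w[:,:2],4).tolist(),np.round(w.mean(0),4))
E
```

```text
t 5.45 pos [0.5313 0.1513 0.1992] shift/100mm [ 0.069  0.006 -0.008] yaw/45 -0.048 j6 0.59 F [ 0.3 -0.2 -0.8] w 0.0854
0.83 [[263.0, 143.0], [303.0, 141.0], [308.0, 262.0], [268.0, 263.0]] [[0.4947, 0.1395], [0.5057, 0.1781], [0.6322, 0.1444], [0.6201, 0.1015]] [0.5632 0.1409 0.008 ]
0.47 [[306.0, 336.0], [340.0, 333.0], [344.0, 382.0], [311.0, 385.0]] [[0.726, 0.1135], [0.7342, 0.1519], [0.8073, 0.1383], [0.7986, 0.0974]] [0.7665 0.1253 0.008 ]
```

View pics/c.png

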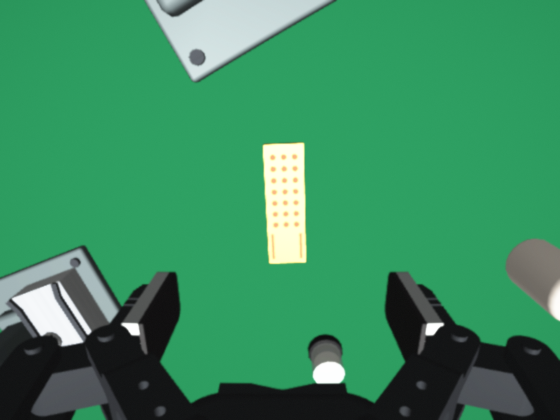

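The coupon lies at columns 263–308, rows 141–263, with its stripe end away from the robot. The size measures 131 x 40 mm, as it should. I'll grasp the near end.

```bash
python3 g.py .5216 .1528 .02 -15.9; python3 -m handwheel '[{"grip":0.65,"dx":0.1,"dy":-0.01,"dz":0.5,"yaw":-0.045},{"grip":0.65,"dx":0.1,"dy":-0.01,"dz":0.9,"yaw":-0.045},{"grip":0.65,"dx":0.1,"dy":-0.01,"dz":1,"yaw":-0.045},{"grip":0.65,"dx":0.1,"dy":-0.01,"dz":1,"yaw":-0.045}]' 30 >/dev/null;  python3 g.py .5216 .1528 .002 -15.9
```

```text
t 5.55 pos [0.5292 0.1482 0.1994] shift/100mm [0.085 0.022 1.794] yaw/45 -0.053 j6 0.59 F [ 0.  -0.9  0.5] w 0.0854
t 5.95 pos [0.5182 0.1496 0.0995] shift/100mm [-0.026  0.042  0.975] yaw/45 -0.011 j6 0.57 F [0.3 1.1 1.7] w 0.0556
```

```bash
python3 -m handwheel '[{"grip":0.65,"dx":-0.03,"dy":0.04,"dz":0.45,"yaw":-0.01},{"grip":0.65,"dx":-0.03,"dy":0.04,"dz":0.8,"yaw":-0.01},{"grip":0.65,"dx":-0.03,"dy":0.04,"dz":0.92,"yaw":-0.01},{"grip":0.65,"dx":-0.03,"dy":0.04,"dz":0.96,"yaw":-0.01},{"grip":0.65,"dx":-0.03,"dy":0.04,"dz":0.97,"yaw":-0.01}]';python3 g.py .5216 .1528 .002 -15.9
python3 -m handwheel '[{"grip":0.3,"dx":0,"dy":0,"dz":0,"yaw":0},{"grip":0.3,"dx":0,"dy":0,"dz":0,"yaw":0},{"grip":0.3,"dx":0,"dy":0,"dz":0,"yaw":0},{"grip":0.3,"dx":0,"dy":0,"dz":0,"yaw":0}]' 30
```

```text
time_s: 6.45
tool_pos: [0.5244, 0.1544, 0.0046]
eef_rot: [0.433, 3.11, 0.001]
ft_force: [-0.2, 0.4, 0.1]
grip_width: 0.0556
finger_force: 0.0
t 6.45 pos [0.5244 0.1544 0.0046] shift/100mm [ 0.022 -0.023  0.026] yaw/45 0.001 j6 0.56 F [-0.2  0.4  0.1] w 0.0556
time_s: 6.85
tool_pos: [0.5234, 0.1545, 0.0036]
eef_rot: [0.433, 3.111, 0.001]
ft_force: [0.4, -0.1, 0.6]
grip_width: 0.0256
finger_force: 0.0
```

Run:
```python
from h import *
a=env.camera('wrist');save('d.png',a)
b=env.camera('scene')
for c in('wrist','scene'):
  for r in env.outline_of('coupon',c)[:2]:
    m=r['pixels'].astype(np.uint8);q=cv2.boxPoints(cv2.minAreaRect(cv2.findNonZero(m)));w=plane(c,q,0.008)
    print(r['conf'],np.round(q).tolist(),np.round(w[:,:2],4).tolist(),np.round(w.mean(0),4))
```

```text
0.71 [[243.0, 215.0], [326.0, 215.0], [326.0, 389.0], [243.0, 389.0]] [[0.4956, 0.1434], [0.5064, 0.181], [0.6091, 0.1564], [0.5961, 0.1107]] [0.5518 0.1479 0.008 ]
0.87 [[275.0, 274.0], [329.0, 265.0], [332.0, 280.0], [277.0, 289.0]] [[0.6253, 0.1093], [0.4955, 0.1465], [0.5168, 0.1882], [0.6421, 0.1513]] [0.5699 0.1488 0.008 ]
```

View pics/d.png

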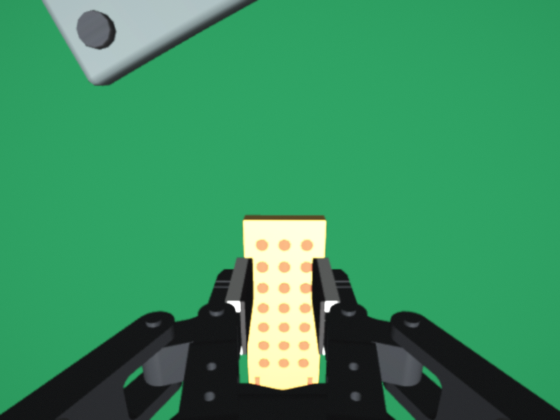

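The pads (columns 252 and 313) closed above the coupon's top, with no contact and no force, so the tips sit higher than TCP. I'll open and go lower by feel.

```bash
python3 -m handwheel '[{"grip":0.6,"dx":0,"dy":0,"dz":-0.05,"yaw":0},{"grip":0.6,"dx":0,"dy":-0.02,"dz":-0.05,"yaw":0},{"grip":0.6,"dx":0,"dy":-0.02,"dz":0,"yaw":0},{"grip":0.6,"dx":0,"dy":-0.02,"dz":0.03,"yaw":0},{"grip":0.6,"dx":0,"dy":-0.02,"dz":0.05,"yaw":0},{"grip":0.6,"dx":0,"dy":-0.02,"dz":0.05,"yaw":0}]'
python3 -m handwheel '[{"grip":0.6,"dx":0,"dy":0,"dz":0.02,"yaw":0},{"grip":0.6,"dx":0,"dy":0,"dz":0.02,"yaw":0}]'
python3 -m handwheel '[{"grip":0.6,"dx":0,"dy":0,"dz":0.02,"yaw":0},{"grip":0.6,"dx":0,"dy":0,"dz":0.02,"yaw":0}]'
```

```text
time_s: 7.65
tool_pos: [0.5221, 0.1524, -0.0026]
eef_rot: [-0.433, -3.111, 0.001]
ft_force: [-0.1, 0.2, -0.1]
grip_width: 0.0509
finger_force: 0.0
time_s: 7.85
tool_pos: [0.5224, 0.1525, -0.0042]
eef_rot: [-0.433, -3.111, 0.0]
ft_force: [-0.8, 0.6, 0.2]
grip_width: 0.0512
finger_force: 0.0
time_s: 8.05
tool_pos: [0.5224, 0.1524, -0.0062]
eef_rot: [-0.433, -3.111, -0.0]
ft_force: [-0.0, -0.8, 0.0]
grip_width: 0.0516
finger_force: 0.0
```

```bash
python3 -m handwheel '[{"grip":0.4,"dx":0,"dy":0,"dz":0,"yaw":0},{"grip":0.4,"dx":0,"dy":0,"dz":0,"yaw":0},{"grip":0.4,"dx":0,"dy":0,"dz":0,"yaw":0}]' 30
```

```text
time_s: 8.35
tool_pos: [0.5225, 0.1525, -0.0059]
eef_rot: [0.433, 3.112, 0.0]
ft_force: [0.1, 0.5, 0.2]
grip_width: 0.0343
finger_force: 0.0
```

```bash
python3 -m handwheel '[{"grip":0.58,"dx":0,"dy":0,"dz":-0.03,"yaw":0},{"grip":0.58,"dx":0,"dy":0,"dz":-0.03,"yaw":0},{"grip":0.58,"dx":0,"dy":0,"dz":-0.03,"yaw":0},{"grip":0.58,"dx":0,"dy":0,"dz":0.01,"yaw":0},{"grip":0.58,"dx":0,"dy":0,"dz":0.02,"yaw":0}]' 30
for i in 1 2 3; do python3 -m handwheel '[{"grip":0.58,"dx":0,"dy":0,"dz":0.01,"yaw":0},{"grip":0.58,"dx":0,"dy":0,"dz":0.01,"yaw":0}]' |sed -n '2p;4,5p'; done
python3 - <<'E'
from h import *
b=env.camera('scene');save('e.png',b,(230,200,380,310),5)
E
```

```text
time_s: 8.85
tool_pos: [0.5222, 0.1524, -0.0085]
eef_rot: [-0.433, -3.111, 0.0]
ft_force: [0.8, -0.4, -0.3]
grip_width: 0.0498
finger_force: 0.0
tool_pos: [0.5223, 0.1524, -0.0092]
ft_force: [0.1, 0.1, -0.2]
grip_width: 0.0493
tool_pos: [0.5225, 0.1525, -0.0101]
ft_force: [-0.6, -0.2, -0.2]
grip_width: 0.0494
tool_pos: [0.5224, 0.1525, -0.0111]
ft_force: [-1.0, -0.6, -0.1]
grip_width: 0.0497
```

View pics/e.png

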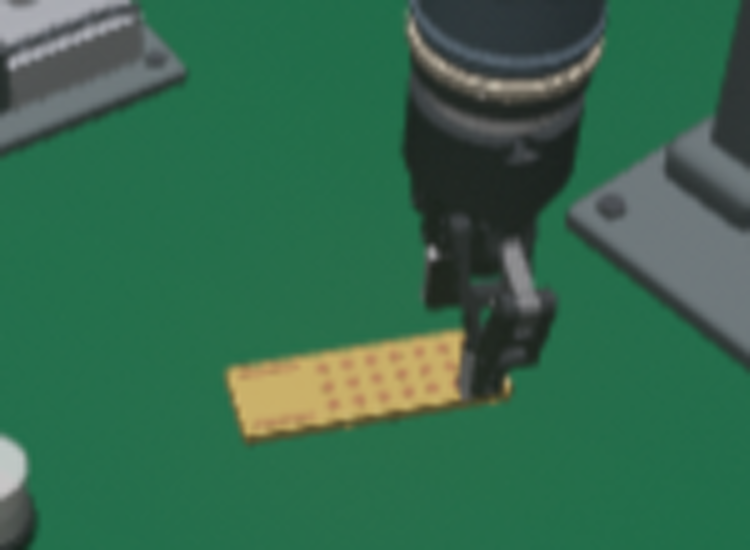

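The scene view shows the finger tip at about (480,395) in the crop, just at the coupon's edge and still not down on the bench. I'll keep lowering.

```bash
for i in 1 2 3; do python3 -m handwheel '[{"grip":0.58,"dx":0,"dy":0,"dz":0.015,"yaw":0},{"grip":0.58,"dx":0,"dy":0,"dz":0.015,"yaw":0}]' |sed -n '2p;4,5p'; done
python3 -m handwheel '[{"grip":0.42,"dx":0,"dy":0,"dz":0,"yaw":0},{"grip":0.42,"dx":0,"dy":0,"dz":0,"yaw":0},{"grip":0.42,"dx":0,"dy":0,"dz":0,"yaw":0}]' 30
```

```text
tool_pos: [0.5224, 0.1524, -0.0126]
ft_force: [-0.4, -0.3, 0.3]
grip_width: 0.0495
tool_pos: [0.5224, 0.1524, -0.0142]
ft_force: [-0.1, 0.1, 1.1]
grip_width: 0.0497
tool_pos: [0.5224, 0.1524, -0.0157]
ft_force: [0.1, 1.0, -0.7]
grip_width: 0.0494
time_s: 10.4
tool_pos: [0.5225, 0.1525, -0.0155]
eef_rot: [-0.433, -3.112, -0.0]
ft_force: [0.1, -0.5, -0.3]
grip_width: 0.0359
finger_force: 0.0
```

Run:
```python
from h import *
s=env.observe();Rm=R.from_rotvec(s['eef_rot']).as_matrix();p=np.array(s['tool_pos'])
a=env.camera('wrist').copy();b=env.camera('scene').copy()
P=[p,p-.019*Rm[:,2],p+.018*Rm[:,1],p-.018*Rm[:,1]]
for n,im in(('wrist',a),('scene',b)):
    q=proj(n,P);print(n,q.round(1).tolist())
    for (x,y),c in zip(q,[(255,0,0),(0,0,255),(255,0,255),(0,255,255)]): cv2.circle(im,(int(round(x)),int(round(y))),1,c,-1)
c1=cv2.resize(a,(800,600))[150:600,150:650];c2=cv2.resize(b[220:310,270:370],(500,450),interpolation=cv2.INTER_CUBIC)
save('f.png',np.hstack([c1,c2]),s=0.79)
```

```text
wrist [[281.6, 255.5], [281.5, 273.7], [317.2, 255.4], [245.9, 255.5]]
scene [[320.4, 277.2], [321.1, 272.1], [322.7, 283.0], [318.2, 271.6]]
```

View pics/f.png

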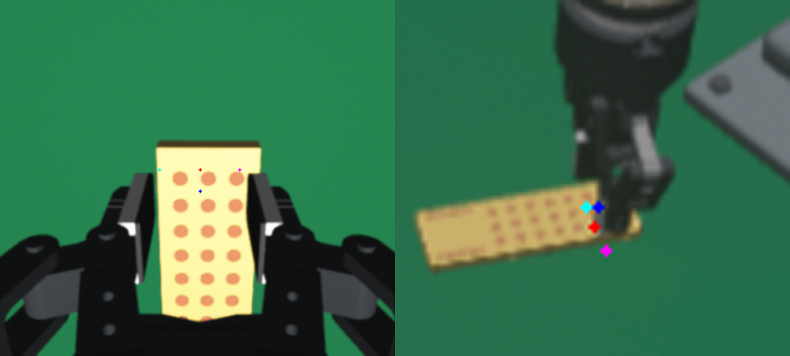

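```bash
python3 -m handwheel '[{"grip":0.3,"dx":0,"dy":0,"dz":0,"yaw":0},{"grip":0.3,"dx":0,"dy":0,"dz":0,"yaw":0},{"grip":0.3,"dx":0,"dy":0,"dz":0,"yaw":0}]' 30 | tail -3
python3 - <<'E'
from h import *
a=env.camera('wrist');save('g.png',a,(160,140,400,400),2.3)
s=env.observe();print(s['joint_efforts'],s['ft_force'],s['wrist_torque'])
K=cam('wrist');print(K[0][0,0], (K[2]@np.array(s['tool_pos'])+K[3]))
E
```

```text
ft_force: [0.4, 1.3, -0.1]
grip_width: 0.0258
finger_force: 0.0
[ 2.86035152e-03 -6.13186240e+01  2.67625791e+01  1.95880079e-03
  5.64186557e-04 -3.46660283e-05] [-0.68230949  0.56408436 -0.28392697] [ 0.01442018  0.0357884  -0.00323477]
361.39660960764184 [-0.00029469  0.02507289  0.18203573]
```

View pics/g.png

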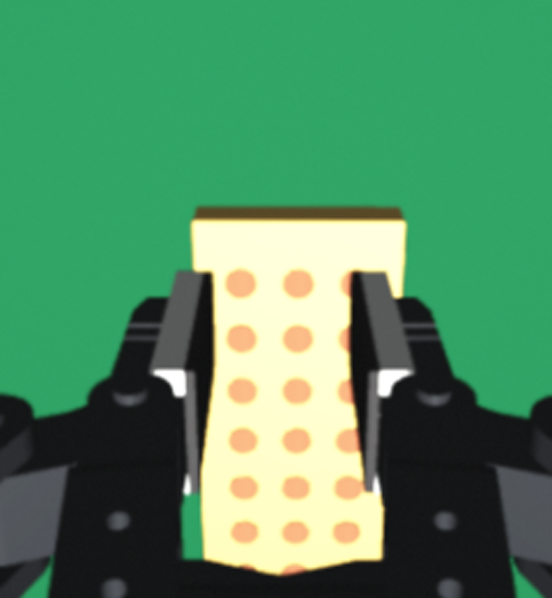

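The fingers are still above the coupon. The pad gap's pixel scale puts the tips about 24 mm behind the reported TCP. I'll go lower by feel until the bench is touched.

```bash
python3 -m handwheel '[{"grip":0.58,"dx":0,"dy":0,"dz":-0.03,"yaw":0},{"grip":0.58,"dx":0,"dy":0,"dz":-0.03,"yaw":0},{"grip":0.58,"dx":0,"dy":0,"dz":-0.03,"yaw":0},{"grip":0.58,"dx":0,"dy":0,"dz":-0.03,"yaw":0},{"grip":0.58,"dx":0,"dy":0,"dz":0.03,"yaw":0},{"grip":0.58,"dx":0,"dy":0,"dz":0.03,"yaw":0}]' 30|sed -n '2p;4,5p'
python3 -m handwheel '[{"grip":0.58,"dx":0,"dy":0,"dz":0.02,"yaw":0},{"grip":0.58,"dx":0,"dy":0,"dz":0.02,"yaw":0}]' |sed -n '2p;4,5p'
python3 -m handwheel '[{"grip":0.42,"dx":0,"dy":0,"dz":0,"yaw":0},{"grip":0.42,"dx":0,"dy":0,"dz":0,"yaw":0},{"grip":0.42,"dx":0,"dy":0,"dz":0,"yaw":0}]' 30
```

```text
tool_pos: [0.5219, 0.1523, -0.0193]
ft_force: [0.2, 0.4, -0.1]
grip_width: 0.0491
tool_pos: [0.5222, 0.1524, -0.0209]
ft_force: [0.5, -0.7, 0.7]
grip_width: 0.0496
time_s: 11.95
tool_pos: [0.5226, 0.1526, -0.0202]
eef_rot: [0.433, 3.111, 0.0]
ft_force: [-0.8, -0.3, 3.0]
grip_width: 0.0383
finger_force: 30.1
```

Gripped now (30 N). I'll regrip slightly deeper for a safer hold, then lift.

```bash
python3 -m handwheel '[{"grip":0.52,"dx":0,"dy":0,"dz":0,"yaw":0},{"grip":0.52,"dx":0,"dy":0,"dz":0,"yaw":0},{"grip":0.52,"dx":0,"dy":0,"dz":0.01,"yaw":0},{"grip":0.52,"dx":0,"dy":0,"dz":0.025,"yaw":0},{"grip":0.52,"dx":0,"dy":0,"dz":0.025,"yaw":0}]' |sed -n '2p;4,6p'
python3 -m handwheel '[{"grip":0.4,"dx":0,"dy":0,"dz":0,"yaw":0},{"grip":0.4,"dx":0,"dy":0,"dz":0,"yaw":0},{"grip":0.4,"dx":0,"dy":0,"dz":0,"yaw":0}]' 40|sed -n '2p;4,6p'
```

```text
tool_pos: [0.5223, 0.1524, -0.0233]
ft_force: [-0.5, 0.5, 0.1]
grip_width: 0.0444
finger_force: 0.0
tool_pos: [0.5224, 0.1525, -0.0228]
ft_force: [-0.8, -0.0, 3.6]
grip_width: 0.0387
finger_force: 40.4
```

```bash
python3 -m handwheel '[{"grip":0.4,"dx":0,"dy":0,"dz":-0.2,"yaw":0},{"grip":0.4,"dx":0,"dy":0,"dz":-0.5,"yaw":0},{"grip":0.4,"dx":0,"dy":0,"dz":-0.8,"yaw":0},{"grip":0.4,"dx":0,"dy":0,"dz":-1,"yaw":0},{"grip":0.4,"dx":0,"dy":0,"dz":-1,"yaw":0}]'|sed -n '2p;4,6p'
python3 g.py .68 .0 .25 3
```

```text
tool_pos: [0.5243, 0.153, 0.0796]
ft_force: [-0.2, -0.2, -1.3]
grip_width: 0.0385
finger_force: 40.3
t 13.25 pos [0.5243 0.153  0.0796] shift/100mm [-1.922 -1.042 -1.699] yaw/45 -0.419 j6 0.56 F [-0.2 -0.2 -1.3] w 0.0385
```

```bash
python3 -m handwheel '[{"grip":0.4,"dx":-0.3,"dy":-0.2,"dz":-0.3,"yaw":0},{"grip":0.4,"dx":-0.6,"dy":-0.35,"dz":-0.6,"yaw":0},{"grip":0.4,"dx":-0.96,"dy":-0.52,"dz":-0.85,"yaw":0},{"grip":0.4,"dx":-0.96,"dy":-0.52,"dz":-0.85,"yaw":0}]'|sed -n '2p;4,6p'
python3 -m handwheel '[{"grip":0.4,"dx":-0.3,"dy":-0.2,"dz":-0.3,"yaw":-0.15},{"grip":0.4,"dx":-0.6,"dy":-0.35,"dz":-0.6,"yaw":-0.3},{"grip":0.4,"dx":-0.96,"dy":-0.52,"dz":-0.85,"yaw":-0.42},{"grip":0.4,"dx":-0.96,"dy":-0.52,"dz":-0.85,"yaw":-0.42},{"grip":0.4,"dx":-0.96,"dy":-0.52,"dz":-0.85,"yaw":-0.42}]'|sed -n '2p;4,6p'
python3 g.py .68 .0 .25 3
python3 - <<'E'
from h import *
a=env.camera('wrist');save('i.png',a,s=1.4)
for t in('mouth','stop','knob_grip','clamp','coupon_center'):
    for r in env.tip_of(t,'wrist')[:3]:
        z=dict(mouth=.045,stop=.045,knob_grip=.162,clamp=0,coupon_center=.2)[t]
        print(t,round(r['conf'],2),np.round(r['point'],1),plane('wrist',r['point'],z).round(4))
E
```

```text
tool_pos: [0.6053, 0.0737, 0.164]
ft_force: [1.3, 0.9, -1.1]
grip_width: 0.0385
finger_force: 40.5
tool_pos: [0.6791, -0.0004, 0.2451]
ft_force: [0.1, 0.3, -1.1]
grip_width: 0.0379
finger_force: 40.5
t 14.15 pos [ 6.791e-01 -4.000e-04  2.451e-01] shift/100mm [-0.009  0.003 -0.049] yaw/45 -0.001 j6 -0.05 F [ 0.1  0.3 -1.1] w 0.0379
mouth 0.75 [177.4 261.5] [[ 0.7865 -0.1109  0.045 ]]
mouth 0.74 [144.2  43.5] [[ 0.5597 -0.1361  0.045 ]]
stop 0.71 [155.8 131.2] [[ 0.6426 -0.1278  0.045 ]]
knob_grip 0.67 [ 91.3 106.7] [[ 0.6139 -0.1324  0.162 ]]
clamp 0.61 [160.8  83.7] [[ 0.5966 -0.1359  0.    ]]
clamp 0.58 [190.6 267.6] [[ 0.8186 -0.1076  0.    ]]
coupon_center 0.89 [282.8 363.9] [[0.7873 0.0078 0.2   ]]
```

View pics/i.png

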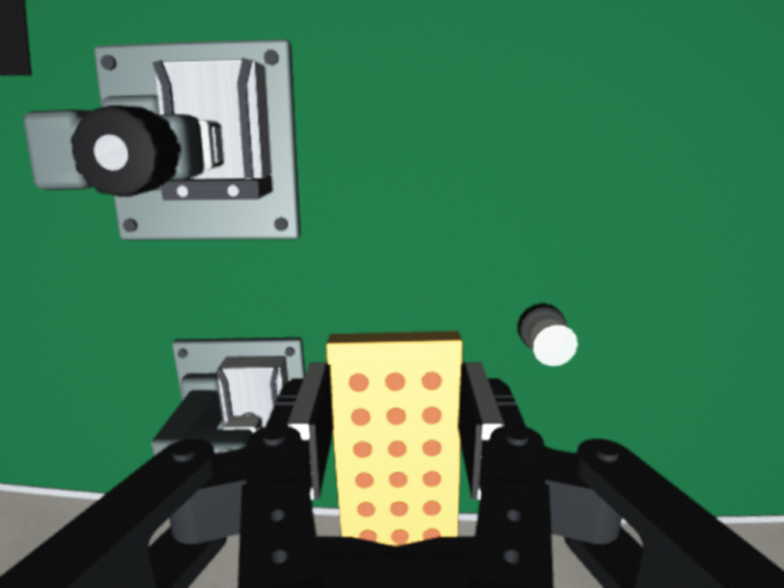

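The picture shows the middle clamp with plate corners at (95,47), (290,41), (120,239) and (299,238) in the 1.4x view, the mouth at about (205,60), the stop at about (216,180) and the tab slot at (216,143). The coupon is held straight. Next I fit the clamp pose and the coupon pose.

Run:
```python
from h import *
from scipy.optimize import least_squares
C=np.array([[-53,-97,12],[-53,53,12],[97,-97,12],[97,53,12],[-35,0,45],[45,0,45],[20,0,162],[0,0,0]])/1e3
px=np.vstack([np.array([[95,47],[290,41],[120,239],[299,238]])/1.4,[[144.2,43.5],[155.8,131.2],[91.3,106.7],[160.8,83.7]]])
def W(p): return C@R.from_euler('z',p[2]).as_matrix().T+[p[0],p[1],0]
f=lambda p:((proj('wrist',W(p))-px)).ravel()
r=least_squares(f,[.594,-.135,.05],loss='soft_l1');print(r.x,f(r.x).reshape(-1,2).round(1).tolist())
# held coupon near-end top corners, z = tcp+.0313
s=env.observe();z=s['tool_pos'][2]+.0313
q=plane('wrist',np.array([[328,344],[461,341]])/1.4,z);print('coupon near end',q,'tcp',s['tool_pos'],'width',np.linalg.norm(q[1]-q[0]))
Rm=R.from_rotvec(s['eef_rot']).as_matrix();print((q.mean(0)-s['tool_pos'])@Rm, 'tool y dir deg',np.degrees(np.arctan2(-Rm[0,1],Rm[1,1])),'end dir',np.degrees(np.arctan2(-(q[1]-q[0])[0],(q[1]-q[0])[1])))
```

```text
[ 0.59567685 -0.13345061  0.05416178] [[-2.1, -0.7], [-0.7, -1.2], [-0.5, 1.4], [0.1, 1.3], [1.3, 0.3], [-2.8, -3.1], [0.8, 1.8], [2.3, -1.1]]
coupon near end [[ 0.65980196 -0.0189344   0.27771969]
 [ 0.6568155   0.01947348  0.27771969]] tcp [0.67791447 0.00083736 0.24641969] width 0.03852381567061565
[ 0.01965168  0.00050214 -0.0312723 ] tool y dir deg 3.104694084034677 end dir 4.446171883572119
```

```bash
python3 g.py .436 -.142 .25 3.1; for i in 1 2 3; do
python3 -m handwheel '[{"grip":0.4,"dx":0.3,"dy":-0.17,"dz":0,"yaw":0},{"grip":0.4,"dx":0.6,"dy":-0.35,"dz":0,"yaw":0},{"grip":0.4,"dx":0.83,"dy":-0.43,"dz":0,"yaw":0},{"grip":0.4,"dx":0.83,"dy":-0.43,"dz":0,"yaw":0}]'|sed -n '2p;6p'; done
python3 g.py .436 -.142 .03 3.1
```

```text
t 14.45 pos [0.6779 0.0008 0.2464] shift/100mm [ 2.493 -1.295 -0.033] yaw/45 0.0 j6 -0.05 F [ 0.4  0.3 -0.5] w 0.0383
tool_pos: [0.5954, -0.048, 0.2479]
finger_force: 40.5
tool_pos: [0.5156, -0.0951, 0.2476]
finger_force: 40.5
tool_pos: [0.4358, -0.1424, 0.2474]
finger_force: 40.5
t 15.65 pos [ 0.4358 -0.1424  0.2474] shift/100mm [-2.000e-03  4.000e-03  2.174e+00] yaw/45 -0.002 j6 -0.37 F [-0.5  1.3 -1.6] w 0.0385
```

```bash
for i in 1 2; do
python3 -m handwheel '[{"grip":0.4,"dx":0,"dy":0,"dz":0.4,"yaw":0},{"grip":0.4,"dx":0,"dy":0,"dz":0.8,"yaw":0},{"grip":0.4,"dx":0,"dy":0,"dz":1,"yaw":0},{"grip":0.4,"dx":0,"dy":0,"dz":1,"yaw":0}]'|sed -n '2p;6p'; done
python3 -m handwheel '[{"grip":0.4,"dx":0,"dy":0,"dz":0.2,"yaw":0},{"grip":0.4,"dx":0,"dy":0,"dz":0.2,"yaw":0},{"grip":0.4,"dx":0,"dy":0,"dz":0.2,"yaw":0}]'|sed -n '2p;6p'
python3 g.py .5308 -.137 .0245 3.1
python3 - <<'E'
from h import *
for c in('scene','wrist'):
  env.camera(c)
  for r in env.tip_of('coupon_center',c)[:2]: print(c,r['conf'],plane(c,r['point'],.054).round(4))
s=env.observe();p=np.array(s['tool_pos']);print('expect',p+[.045,.0024,0])
E
```

```text
tool_pos: [0.4365, -0.1409, 0.1445]
finger_force: 40.4
tool_pos: [0.4369, -0.1414, 0.0458]
finger_force: 40.5
tool_pos: [0.4383, -0.1422, 0.0285]
finger_force: 40.4
t 16.75 pos [ 0.4383 -0.1422  0.0285] shift/100mm [-0.926  0.002  0.041] yaw/45 -0.0 j6 -0.37 F [-0.6  0.1  0.5] w 0.0382
scene 0.88 [[ 0.4818 -0.1285  0.054 ]]
wrist 0.64 [[ 0.4833 -0.1373  0.054 ]]
expect [ 0.48297799 -0.13992637  0.02818247]
```

```bash
python3 -m handwheel '[{"grip":0.4,"dx":-0.1,"dy":0,"dz":0.02,"yaw":0},{"grip":0.4,"dx":-0.2,"dy":0,"dz":0.025,"yaw":0},{"grip":0.4,"dx":-0.3,"dy":0,"dz":0.025,"yaw":0},{"grip":0.4,"dx":-0.3,"dy":0,"dz":0.025,"yaw":0}]' 25|sed -n '2p;4,6p'
python3 -m handwheel '[{"grip":0.4,"dx":-0.08,"dy":0,"dz":0,"yaw":0},{"grip":0.4,"dx":-0.16,"dy":0,"dz":0,"yaw":0},{"grip":0.4,"dx":-0.25,"dy":0,"dz":0,"yaw":0},{"grip":0.4,"dx":-0.25,"dy":0,"dz":0,"yaw":0}]' 25|sed -n '2p;4,6p'
python3 -m handwheel '[{"grip":0.4,"dx":-0.08,"dy":0,"dz":0,"yaw":0},{"grip":0.4,"dx":-0.16,"dy":0,"dz":0,"yaw":0},{"grip":0.4,"dx":-0.25,"dy":0,"dz":0,"yaw":0},{"grip":0.4,"dx":-0.25,"dy":0,"dz":0,"yaw":0}]' 25|sed -n '2p;4,6p'
python3 g.py .5308 -.137 .0245 3.1
```

```text
tool_pos: [0.4694, -0.1411, 0.0246]
ft_force: [2.1, -2.8, -0.2]
grip_width: 0.0383
finger_force: 40.2
tool_pos: [0.4931, -0.1397, 0.0244]
ft_force: [2.7, -4.8, -1.0]
grip_width: 0.0385
finger_force: 40.2
tool_pos: [0.5176, -0.1383, 0.0244]
ft_force: [2.2, -4.9, -1.2]
grip_width: 0.0383
finger_force: 40.2
t 18.15 pos [ 0.5176 -0.1383  0.0244] shift/100mm [-0.132  0.006 -0.001] yaw/45 -0.002 j6 -0.31 F [ 2.2 -4.9 -1.2] w 0.0383
```

The guide pushes the coupon toward -y (about 5 N), so I'll shift it that way.

```bash
python3 -m handwheel '[{"grip":0.4,"dx":0,"dy":-0.015,"dz":0,"yaw":0},{"grip":0.4,"dx":0,"dy":-0.015,"dz":0,"yaw":0}]'|sed -n '2p;4,6p'
python3 - <<'E'
from h import *
for i in range(3):
  env.camera('top');s=env.observe();print(np.round(s['ft_force'],2),np.round(s['wrist_torque'],3))
E
```

```text
tool_pos: [0.5168, -0.1391, 0.0245]
ft_force: [0.9, -0.9, -0.5]
grip_width: 0.0384
finger_force: 40.3
[ 1.11 -1.88 -0.65] [-0.378 -0.133 -0.234]
[ 0.67 -2.55 -1.34] [-0.334 -0.072 -0.182]
[ 0.07 -1.1  -1.78] [-0.347 -0.144 -0.158]
```

```bash
python3 -m handwheel '[{"grip":0.4,"dx":0,"dy":-0.01,"dz":0,"yaw":0},{"grip":0.4,"dx":-0.03,"dy":-0.01,"dz":0,"yaw":0},{"grip":0.4,"dx":-0.06,"dy":-0.01,"dz":0,"yaw":0},{"grip":0.4,"dx":-0.08,"dy":-0.01,"dz":0,"yaw":0},{"grip":0.4,"dx":-0.08,"dy":-0.01,"dz":0,"yaw":0}]'|sed -n '2p;4,6p'
python3 g.py .5308 -.137 .0245 3.1
```

```text
tool_pos: [0.5255, -0.1398, 0.0244]
ft_force: [0.4, 0.1, -1.0]
grip_width: 0.0386
finger_force: 40.4
t 19.0 pos [ 0.5255 -0.1398  0.0244] shift/100mm [-0.055  0.025 -0.001] yaw/45 -0.0 j6 -0.31 F [ 0.4  0.1 -1. ] w 0.0386
```

```bash
python3 -m handwheel '[{"grip":0.4,"dx":-0.01,"dy":0,"dz":0,"yaw":0},{"grip":0.4,"dx":-0.015,"dy":0,"dz":0,"yaw":0},{"grip":0.4,"dx":-0.015,"dy":0,"dz":0,"yaw":0}]'|sed -n '2p;4,6p'
python3 g.py .5308 -.137 .0245 3.1
```

```text
tool_pos: [0.5266, -0.1398, 0.0245]
ft_force: [0.1, 0.3, -0.1]
grip_width: 0.0387
finger_force: 40.4
t 19.3 pos [ 0.5266 -0.1398  0.0245] shift/100mm [-0.044  0.026 -0.   ] yaw/45 -0.001 j6 -0.31 F [ 0.1  0.3 -0.1] w 0.0387
```

```bash
for i in 1 2 3; do python3 -m handwheel '[{"grip":0.4,"dx":-0.01,"dy":0,"dz":0,"yaw":0},{"grip":0.4,"dx":-0.01,"dy":0,"dz":0,"yaw":0}]' 20|sed -n '2p;4p;6p';done
```

```text
tool_pos: [0.5277, -0.1398, 0.0245]
ft_force: [0.4, 1.2, -0.6]
finger_force: 40.4
tool_pos: [0.5287, -0.1397, 0.0245]
ft_force: [-0.2, 0.1, -1.0]
finger_force: 40.4
tool_pos: [0.5296, -0.1396, 0.0245]
ft_force: [0.2, -0.5, -0.7]
finger_force: 40.4
```

```bash
for i in 1 2; do python3 -m handwheel '[{"grip":0.4,"dx":-0.008,"dy":0,"dz":0,"yaw":0},{"grip":0.4,"dx":-0.008,"dy":0,"dz":0,"yaw":0}]' 20|sed -n '2p;4p';done
```

```text
tool_pos: [0.5298, -0.1395, 0.0243]
ft_force: [-2.9, -0.6, -0.9]
tool_pos: [0.5298, -0.1394, 0.0241]
ft_force: [-5.7, 0.2, 0.4]
```

```bash
for i in 1 2; do python3 -m handwheel '[{"grip":0.4,"dx":-0.008,"dy":0,"dz":0,"yaw":0},{"grip":0.4,"dx":-0.008,"dy":0,"dz":0,"yaw":0}]' 20|sed -n '2p;4p';done
```

```text
tool_pos: [0.5298, -0.1394, 0.0238]
ft_force: [-7.3, -0.5, 0.7]
tool_pos: [0.5298, -0.1392, 0.0236]
ft_force: [-10.0, -1.2, 0.1]
```

The stop is met at x = 0.5298, as expected, with 10 N. I'll ease off the push, then lower onto the anvil.

```bash
python3 -m handwheel '[{"grip":0.4,"dx":0.022,"dy":0,"dz":0,"yaw":0},{"grip":0.4,"dx":0.022,"dy":0,"dz":0.005,"yaw":0},{"grip":0.4,"dx":0.022,"dy":0,"dz":0.01,"yaw":0},{"grip":0.4,"dx":0.022,"dy":0,"dz":0.01,"yaw":0}]' |sed -n '2p;4p'
python3 -m handwheel '[{"grip":0.4,"dx":0,"dy":0,"dz":0.005,"yaw":0},{"grip":0.4,"dx":0,"dy":0,"dz":0.005,"yaw":0}]' |sed -n '2p;4p'
```

```text
tool_pos: [0.5298, -0.1395, 0.0232]
ft_force: [-7.1, -0.1, 0.3]
tool_pos: [0.5298, -0.1395, 0.0227]
ft_force: [-5.1, -0.2, 0.4]
```

```bash
python3 -m handwheel '[{"grip":0.4,"dx":0,"dy":0,"dz":0.008,"yaw":0},{"grip":0.4,"dx":0,"dy":0,"dz":0.008,"yaw":0}]' |sed -n '2p;4p'
python3 -m handwheel '[{"grip":0.4,"dx":0,"dy":0,"dz":0.006,"yaw":0},{"grip":0.4,"dx":0,"dy":0,"dz":0.006,"yaw":0}]' |sed -n '2p;4p'
```

```text
tool_pos: [0.5298, -0.1395, 0.022]
ft_force: [-5.6, 0.2, 0.8]
tool_pos: [0.5298, -0.1395, 0.0215]
ft_force: [-6.0, -0.2, 1.6]
```

```bash
python3 -m handwheel '[{"grip":0.6,"dx":0,"dy":0,"dz":0,"yaw":0},{"grip":0.6,"dx":0,"dy":0,"dz":0,"yaw":0},{"grip":0.6,"dx":0,"dy":0,"dz":0,"yaw":0},{"grip":0.6,"dx":0,"dy":0,"dz":0,"yaw":0}]'
python3 - <<'E'
from h import *
a=env.camera('wrist');cv2.imwrite('pics/j.png',cv2.resize(a[...,::-1],None,fx=1.4,fy=1.4))
c=np.array([.5957,-.1335]);Rz=R.from_euler('z',.0542).as_matrix()[:2,:2]
for r in env.outline_of('coupon','wrist')[:1]:
    m=r['pixels'].astype(np.uint8)
    g=[(y,np.flatnonzero(m[y])[[0,-1]]) for y in np.flatnonzero(m.any(1))]
    for y,(l,rr) in g[2::12]: w=plane('wrist',[[l,y],[rr+1,y]],.053);print(y,l,rr,((w[:,:2]-c)@Rz).round(4).tolist())
E
```

```text
time_s: 22.1
tool_pos: [0.5311, -0.1396, 0.0218]
eef_rot: [-0.084, 3.14, -0.0]
ft_force: [0.2, 0.1, -0.3]
grip_width: 0.0516
finger_force: 0.0
236 236 329 [[-0.0886, -0.0204], [-0.0886, 0.0173]]
248 234 331 [[-0.0833, -0.0215], [-0.0833, 0.0184]]
260 234 330 [[-0.0779, -0.0217], [-0.0779, 0.0182]]
272 236 329 [[-0.0724, -0.0211], [-0.0723, 0.018]]
284 237 328 [[-0.0667, -0.0209], [-0.0667, 0.0178]]
296 238 329 [[-0.0609, -0.0208], [-0.0608, 0.0185]]
308 239 328 [[-0.0549, -0.0206], [-0.0548, 0.0183]]
320 239 328 [[-0.0488, -0.0209], [-0.0487, 0.0186]]
332 240 328 [[-0.0424, -0.0207], [-0.0423, 0.0189]]
344 241 326 [[-0.0359, -0.0205], [-0.0358, 0.0183]]
356 242 327 [[-0.0291, -0.0204], [-0.029, 0.019]]
368 243 327 [[-0.0222, -0.0202], [-0.0221, 0.0193]]
380 243 326 [[-0.015, -0.0205], [-0.0149, 0.0192]]
```

Released: the coupon's near end is at clamp x ≈ -0.087 and y within 1.5 mm. Now up and over to the knob, rewinding the wrist.

```bash
python3 -m handwheel '[{"grip":0.65,"dx":0,"dy":0,"dz":-0.15,"yaw":0},{"grip":0.7,"dx":0,"dy":0,"dz":-0.5,"yaw":0},{"grip":0.9,"dx":0,"dy":0,"dz":-1,"yaw":0},{"grip":0.9,"dx":0,"dy":0,"dz":-1,"yaw":0}]' >/dev/null
python3 -m handwheel '[{"grip":0.9,"dx":0,"dy":0,"dz":-0.5,"yaw":0},{"grip":0.9,"dx":0,"dy":0,"dz":-0.98,"yaw":0},{"grip":0.9,"dx":-0.2,"dy":0,"dz":-0.98,"yaw":0},{"grip":0.9,"dx":-0.2,"dy":0,"dz":-0.98,"yaw":0}]' >/dev/null
python3 -m handwheel '[{"grip":0.9,"dx":-0.5,"dy":0,"dz":0,"yaw":0},{"grip":0.9,"dx":-0.65,"dy":0.03,"dz":0,"yaw":0},{"grip":0.9,"dx":-0.65,"dy":0.03,"dz":0,"yaw":0}]' >/dev/null
python3 - <<'E'
from h import *
a=env.camera('wrist');cv2.imwrite('pics/k.png',a[...,::-1])
for r in env.tip_of('knob_grip','wrist')[:2]: print(r['conf'],r['point'],plane('wrist',r['point'],.162))
for r in env.outline_of('knob_grip','wrist')[:2]:
  m=r['pixels'].astype(np.uint8);x=cv2.boundingRect(cv2.findNonZero(m));print(r['conf'],x,r['point'],plane('wrist',r['point'],.17))
E
python3 g.py .6157 -.1324 .126 3.1
```

```text
0.57 [276.8, 214.8] [[ 0.61232209 -0.13476619  0.162     ]]
0.8 (245, 182, 67, 73) [276.8, 217.1] [[ 0.61112035 -0.13487205  0.17      ]]
t 23.45 pos [ 0.6141 -0.1321  0.2189] shift/100mm [-0.018 -0.005  0.929] yaw/45 -0.001 j6 -0.27 F [-0.3  0.1  0.7] w 0.0766
```

```bash
for i in 1 2 3; do python3 -m handwheel '[{"grip":0.9,"dx":0,"dy":0,"dz":0,"yaw":-1},{"grip":0.9,"dx":0,"dy":0,"dz":0,"yaw":-1},{"grip":0.9,"dx":0,"dy":0,"dz":0,"yaw":-1},{"grip":0.9,"dx":0,"dy":0,"dz":0,"yaw":-1},{"grip":0.9,"dx":0,"dy":0,"dz":0,"yaw":-1},{"grip":0.9,"dx":0,"dy":0,"dz":0,"yaw":-1}]' >/dev/null; done
python3 - <<'E'
from h import *
a=env.camera('wrist');s=env.observe();print('j',np.round(s['joint_positions'],2))
for r in env.tip_of('knob_grip','wrist')[:2]: print(r['conf'],r['point'],plane('wrist',r['point'],.162))
E
python3 g.py .6135 -.134 .126 3.1
```

```text
j [-0.21  0.42  0.28  1.44  0.   -2.63]
0.65 [283.4, 205.4] [[ 0.6175593  -0.13669969  0.162     ]]
t 25.35 pos [ 0.6142 -0.1323  0.22  ] shift/100mm [0.006 0.017 0.94 ] yaw/45 -1.001 j6 -2.62 F [ 0.5  0.1 -0.5] w 0.0769
```

```bash
python3 -m handwheel '[{"grip":0.9,"dx":0,"dy":0.02,"dz":0,"yaw":-0.19},{"grip":0.9,"dx":0,"dy":0.02,"dz":0.1,"yaw":-0.3},{"grip":0.9,"dx":0,"dy":0.02,"dz":0.3,"yaw":-0.3},{"grip":0.9,"dx":0,"dy":0.02,"dz":0.5,"yaw":-0.3},{"grip":0.9,"dx":0,"dy":0.02,"dz":0.7,"yaw":-0.3},{"grip":0.9,"dx":0,"dy":0.02,"dz":0.9,"yaw":-0.3},{"grip":0.9,"dx":0,"dy":0.02,"dz":0.94,"yaw":-0.3},{"grip":0.9,"dx":0,"dy":0.02,"dz":0.94,"yaw":-0.3}]'|sed -n '2p;4,6p'
python3 -m handwheel '[{"grip":0.4,"dx":0,"dy":0,"dz":0,"yaw":0},{"grip":0.4,"dx":0,"dy":0,"dz":0,"yaw":0},{"grip":0.4,"dx":0,"dy":0,"dz":0,"yaw":0},{"grip":0.4,"dx":0,"dy":0,"dz":0,"yaw":0},{"grip":0.4,"dx":0,"dy":0,"dz":0,"yaw":0}]' 40|sed -n '2p;4,6p'
python3 - <<'E'
from h import *
b=env.camera('scene');cv2.imwrite('pics/s0.png',b[...,::-1])
print([(r['conf'],r['point']) for r in env.tip_of('tab_end','scene')],[(r['conf'],r['point'],r['pixels'].sum()) for r in env.outline_of('tab','scene')])
s=env.observe();print(np.round(s['ft_force'],1),np.round(s['wrist_torque'],3),s['joint_positions'][5])
print(proj('scene',[[.6147,-.1135,.083],[.6139,-.0995,.083]]))
E
```

```text
tool_pos: [0.6131, -0.1336, 0.1255]
ft_force: [-0.3, 0.2, -0.8]
grip_width: 0.0771
finger_force: 0.0
tool_pos: [0.6146, -0.1336, 0.1269]
ft_force: [-0.5, 0.5, 5.9]
grip_width: 0.041
finger_force: 40.0
[(0.61, [429.0, 229.5]), (0.52, [154.0, 232.7]), (0.5, [236.8, 192.8])] [(0.17, [222.4, 209.1], np.int64(240))]
[-1.2  1.4  6.3] [ 0.146  0.185 -0.039] -2.8593608340348133
[[237.16019804 194.83932637]
 [239.80535026 197.85966472]]
```

Knob gripped (41 mm). I'll turn the first 1.57 rad (the tab pops no earlier than 2 rad) and watch the wrist moment and the tab region in the scene picture.

```bash
cat > t.py <<'E'
from h import *
import os
b=env.camera('scene').astype(float);k=b[188:203,230:246]
if not os.path.exists('base.npy'): np.save('base.npy',k)
d=np.abs(k-np.load('base.npy')).max(2)
s=env.observe()
print('t',round(s['time_s'],2),'j6',round(s['joint_positions'][5],3),'F',np.round(s['ft_force'],1),'M',np.round(s['wrist_torque'],3),'w',round(s['grip_width'],4),'diff max',d.max(),'n>25',(d>25).sum(),'tip',[(round(r['conf'],2),np.round(r['point'],1).tolist()) for r in env.tip_of('tab_end','scene') if abs(r['point'][0]-238)<15])
E
python3 t.py
for i in 1 2; do python3 -m handwheel '[{"grip":0.4,"dx":0,"dy":0,"dz":0,"yaw":0.18},{"grip":0.4,"dx":0,"dy":0,"dz":0,"yaw":0.36},{"grip":0.4,"dx":0,"dy":0,"dz":0,"yaw":0.54},{"grip":0.4,"dx":0,"dy":0,"dz":0,"yaw":0.72},{"grip":0.4,"dx":0,"dy":0,"dz":0,"yaw":0.9},{"grip":0.4,"dx":0,"dy":0,"dz":0,"yaw":1},{"grip":0.4,"dx":0,"dy":0,"dz":0,"yaw":1}]'>/dev/null; python3 t.py;done
```

```text
t 26.85 j6 -2.859 F [-0.9  0.6  6.9] M [ 0.188  0.134 -0.038] w 0.0408 diff max 0.0 n>25 0 tip [(0.62, [239.2, 192.5]), (0.42, [228.1, 206.5])]
t 27.65 j6 -2.073 F [5.1 6.2 2.8] M [ 1.221 -0.864 -0.079] w 0.0408 diff max 40.0 n>25 9 tip [(0.51, [234.9, 194.4])]
t 28.45 j6 -1.288 F [12.8  6.2 -0.8] M [ 1.113 -2.364 -0.044] w 0.0409 diff max 61.0 n>25 42 tip [(0.53, [234.3, 194.0])]
```

```bash
python3 g.py .6157 -.134 .127 3; 
python3 -m handwheel '[{"grip":0.6,"dx":0,"dy":0,"dz":0,"yaw":0},{"grip":0.6,"dx":0,"dy":0,"dz":0,"yaw":0},{"grip":0.6,"dx":0,"dy":0,"dz":0,"yaw":0}]'>/dev/null; python3 g.py .6165 -.133 .127 3
python3 -m handwheel '[{"grip":0.4,"dx":0,"dy":0,"dz":0,"yaw":0},{"grip":0.4,"dx":0,"dy":0,"dz":0,"yaw":0},{"grip":0.4,"dx":0,"dy":0,"dz":0,"yaw":0}]'>/dev/null; python3 g.py .6165 -.133 .127 3
python3 - <<'E'
from h import *
s=env.observe();print(R.from_rotvec(s['eef_rot']).as_matrix().round(2))
E
```

```text
t 28.5 pos [ 0.6181 -0.1325  0.127 ] shift/100mm [ 0.025  0.014 -0.   ] yaw/45 1.303 j6 -1.29 F [13.7  6.1 -0.6] w 0.0409
t 28.8 pos [ 0.6137 -0.1336  0.1256] shift/100mm [-0.019 -0.022 -0.014] yaw/45 1.301 j6 -1.29 F [ 0.7  0.4 -0.8] w 0.0513
t 29.1 pos [ 0.6166 -0.1352  0.1268] shift/100mm [-0.019  0.011 -0.002] yaw/45 1.3 j6 -1.29 F [ 7.5 -5.9  1. ] w 0.0406
[[-0.48 -0.88  0.01]
 [-0.88  0.48 -0.  ]
 [-0.   -0.01 -1.  ]]
```

```bash
python3 -m handwheel '[{"grip":0.4,"dx":0,"dy":-0.02,"dz":0,"yaw":0},{"grip":0.4,"dx":-0.01,"dy":-0.038,"dz":0,"yaw":0},{"grip":0.4,"dx":-0.01,"dy":-0.038,"dz":0,"yaw":0}]'>/dev/null; python3 t.py
python3 -m handwheel '[{"grip":0.4,"dx":0,"dy":0,"dz":0,"yaw":0.18},{"grip":0.4,"dx":0,"dy":0,"dz":0,"yaw":0.36},{"grip":0.4,"dx":0,"dy":0,"dz":0,"yaw":0.36}]'>/dev/null; python3 t.py
```

```text
t 29.45 j6 -1.289 F [-6.4 -2.9 10.4] M [-0.299  1.398 -0.039] w 0.0409 diff max 61.0 n>25 42 tip [(0.57, [235.8, 193.6])]
t 29.85 j6 -1.005 F [-5.8 -1.9 11.1] M [-0.283  1.364 -0.005] w 0.0409 diff max 71.0 n>25 51 tip [(0.52, [234.7, 192.0])]
```

```bash
cat >> t.py <<'E'
if os.path.exists('prev.npy'):
    d=np.abs(k-np.load('prev.npy')).max(2);print('   vs prev: max',d.max(),'n>25',(d>25).sum(),'sum',d.sum(),'at',np.array(np.unravel_index(d.argmax(),d.shape))[::-1]+[230,188])
np.save('prev.npy',k)
E
python3 t.py
python3 -m handwheel '[{"grip":0.4,"dx":0,"dy":0,"dz":0,"yaw":0.15},{"grip":0.4,"dx":0,"dy":0,"dz":0,"yaw":0.28},{"grip":0.4,"dx":0,"dy":0,"dz":0,"yaw":0.28}]'>/dev/null; python3 t.py
```

```text
t 29.95 j6 -1.006 F [-6.4 -2.4 10.1] M [-0.247  1.373 -0.113] w 0.041 diff max 71.0 n>25 51 tip [(0.58, [238.1, 196.2]), (0.47, [224.2, 203.3])]
t 30.35 j6 -0.785 F [-6.9 -1.8 11.6] M [-0.153  1.411 -0.064] w 0.0411 diff max 75.0 n>25 59 tip [(0.48, [235.3, 191.4])]
   vs prev: max 21.0 n>25 0 sum 733.0 at [241 197]
```

```bash
python3 -m handwheel '[{"grip":0.4,"dx":0,"dy":0,"dz":0,"yaw":0.15},{"grip":0.4,"dx":0,"dy":0,"dz":0,"yaw":0.28},{"grip":0.4,"dx":0,"dy":0,"dz":0,"yaw":0.28}]'>/dev/null; python3 t.py
python3 - <<'E'
import cv2,numpy as np
a=cv2.imread('pics/s0.png')[170:215,215:265]
from bench import env
b=env.camera('scene')[170:215,215:265,::-1]
cv2.imwrite('pics/m.png',cv2.resize(np.hstack([a,b]),None,fx=8,fy=8,interpolation=cv2.INTER_CUBIC))
E
```

```text
t 30.75 j6 -0.565 F [-7.2 -0.1 11.7] M [-0.114  1.433 -0.08 ] w 0.0407 diff max 81.0 n>25 65 tip [(0.61, [234.2, 193.5])]
   vs prev: max 23.0 n>25 0 sum 808.0 at [236 195]
```

View pics/m.png

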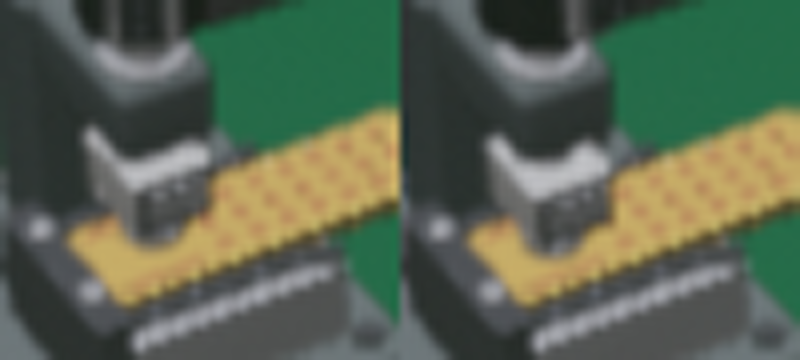

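The picture shows the coupon home against the dark stop with its end at about (70,240), and the head sinking onto it. The tab slot at (575,190) is still flush. I'll continue in small steps.

```bash
python3 -m handwheel '[{"grip":0.4,"dx":0,"dy":0,"dz":0,"yaw":0.15},{"grip":0.4,"dx":0,"dy":0,"dz":0,"yaw":0.26},{"grip":0.4,"dx":0,"dy":0,"dz":0,"yaw":0.26}]'>/dev/null; python3 t.py
```

```text
t 31.2 j6 -0.361 F [-8.1 -0.3 10.8] M [ 0.012  1.386 -0.083] w 0.0407 diff max 86.0 n>25 67 tip [(0.48, [236.1, 193.3])]
   vs prev: max 27.0 n>25 1 sum 637.0 at [240 193]
```

```bash
python3 -m handwheel '[{"grip":0.4,"dx":0,"dy":0,"dz":0,"yaw":0.15},{"grip":0.4,"dx":0,"dy":0,"dz":0,"yaw":0.26},{"grip":0.4,"dx":0,"dy":0,"dz":0,"yaw":0.26}]'>/dev/null; python3 t.py
```

```text
t 31.6 j6 -0.157 F [-6.9  0.4 11. ] M [-0.002  1.385 -0.123] w 0.0411 diff max 86.0 n>25 76 tip [(0.44, [236.7, 195.5]), (0.34, [229.5, 164.0])]
   vs prev: max 27.0 n>25 1 sum 628.0 at [234 196]
```

```bash
python3 -m handwheel '[{"grip":0.4,"dx":0,"dy":0,"dz":0,"yaw":0.15},{"grip":0.4,"dx":0,"dy":0,"dz":0,"yaw":0.26},{"grip":0.4,"dx":0,"dy":0,"dz":0,"yaw":0.26}]'>/dev/null; python3 t.py
```

```text
t 32.0 j6 0.047 F [-6.4  0.3 12.1] M [ 0.142  1.387 -0.027] w 0.0409 diff max 88.0 n>25 80 tip [(0.42, [235.2, 192.8])]
   vs prev: max 25.0 n>25 0 sum 727.0 at [240 192]
```

```bash
python3 -m handwheel '[{"grip":0.4,"dx":0,"dy":0,"dz":0,"yaw":0.15},{"grip":0.4,"dx":0,"dy":0,"dz":0,"yaw":0.26},{"grip":0.4,"dx":0,"dy":0,"dz":0,"yaw":0.26}]'>/dev/null; python3 t.py
```

```text
t 32.4 j6 0.251 F [-6.3  1.  11.3] M [ 0.156  1.33  -0.115] w 0.0408 diff max 91.0 n>25 84 tip [(0.48, [236.4, 195.2])]
   vs prev: max 32.0 n>25 1 sum 622.0 at [240 198]
```

```bash
python3 -m handwheel '[{"grip":0.4,"dx":0,"dy":0,"dz":0,"yaw":0.15},{"grip":0.4,"dx":0,"dy":0,"dz":0,"yaw":0.26},{"grip":0.4,"dx":0,"dy":0,"dz":0,"yaw":0.26}]'>/dev/null; python3 t.py
```

```text
t 32.8 j6 0.456 F [-6.6  1.2 11.5] M [ 0.186  1.286 -0.034] w 0.0408 diff max 95.0 n>25 88 tip [(0.49, [234.8, 194.5])]
   vs prev: max 39.0 n>25 2 sum 641.0 at [235 200]
```

```bash
python3 -m handwheel '[{"grip":0.4,"dx":0,"dy":0,"dz":0,"yaw":0.15},{"grip":0.4,"dx":0,"dy":0,"dz":0,"yaw":0.26},{"grip":0.4,"dx":0,"dy":0,"dz":0,"yaw":0.26}]'>/dev/null; python3 t.py
```

```text
t 33.2 j6 0.66 F [-5.9  1.6 10.9] M [ 0.301  1.266 -0.097] w 0.0406 diff max 101.0 n>25 92 tip [(0.47, [235.8, 197.0])]
   vs prev: max 22.0 n>25 0 sum 636.0 at [240 194]
```

```bash
python3 -m handwheel '[{"grip":0.4,"dx":0,"dy":0,"dz":0,"yaw":0.15},{"grip":0.4,"dx":0,"dy":0,"dz":0,"yaw":0.26},{"grip":0.4,"dx":0,"dy":0,"dz":0,"yaw":0.26}]'>/dev/null; python3 t.py
```

```text
t 33.6 j6 0.864 F [-6.3  2.7 10.9] M [ 0.303  1.159 -0.061] w 0.0407 diff max 116.0 n>25 138 tip [(0.59, [239.5, 200.7])]
   vs prev: max 111.0 n>25 68 sum 5255.0 at [241 199]
```

A big change around (241,199): the tab looks popped. I'll confirm with the last picture, then let go.

Run:
```python
import cv2
from bench import env
b=env.camera('scene')[170:215,215:265,::-1]
cv2.imwrite('pics/n.png',cv2.resize(b,None,fx=10,fy=10,interpolation=cv2.INTER_CUBIC))
```

```text
(no output)
```

View pics/n.png

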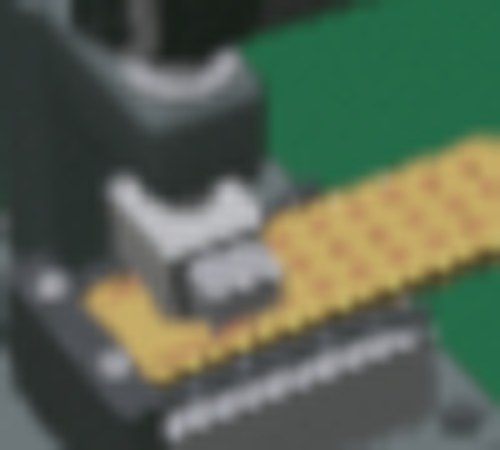

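The tab stands out at about (235,275) in the crop, and the coupon is still against the stop. I'll release the knob, rise clear and hand in.

```bash
python3 -m handwheel '[{"grip":0.7,"dx":0,"dy":0,"dz":0,"yaw":0},{"grip":0.9,"dx":0,"dy":0,"dz":0,"yaw":0},{"grip":0.9,"dx":0,"dy":0,"dz":0,"yaw":0},{"grip":0.9,"dx":0,"dy":0,"dz":-0.1,"yaw":0},{"grip":0.9,"dx":0,"dy":0,"dz":-0.4,"yaw":0},{"grip":0.9,"dx":0,"dy":0,"dz":-0.8,"yaw":0},{"grip":0.9,"dx":0,"dy":0,"dz":-1,"yaw":0},{"grip":0.9,"dx":0,"dy":0,"dz":-1,"yaw":0},{"grip":0.9,"dx":0,"dy":0,"dz":-1,"yaw":0}]'; python3 t.py; python3 -c "
from bench import env
print(env.finish_job())"
```

```text
time_s: 34.6
tool_pos: [0.618, -0.1345, 0.2259]
eef_rot: [1.611, 2.696, 0.0]
ft_force: [-0.3, 0.0, 0.3]
grip_width: 0.0767
finger_force: 0.0
t 34.65 j6 0.863 F [ 0.   0.6 -0.9] M [0.054 0.057 0.033] w 0.0766 diff max 116.0 n>25 136 tip [(0.54, [237.4, 198.6])]
   vs prev: max 2.0 n>25 0 sum 164.0 at [233 188]
the job is handed in; nothing more can be done
None
```

Handed in at 34.7 s: the coupon was pushed home against the stop with about 10 N and released, the knob was turned clockwise about 3.7 rad until the tab popped out, and the gripper was lifted clear; the hand-in gave no verdict, and the clamp's force on the coupon could not be measured.

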